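# Find the rocking pan pad on the counting scale and hold it home

## Robot

A 6-joint arm with a two-finger parallel gripper is mounted at the origin on the work surface. World frame = base frame: x ahead of the robot, y to its left, z up, the work surface at z = 0. Lengths are in m, angles in rad, forces in N, time in s.
With the tool pointing down it reaches from about 0.325 to 0.925 m from the base axis. Payload 3.1 kg.
Tool frame: the origin (TCP) lies where the fingers leave the gripper's body, on its centre line; the fingertips stand 73 mm ahead of it and the grasp point (between the pads) lies 54 mm ahead of it; y points along the fingers, x is the direction in which the jaws open and shut, and the axes are right-handed (so a half turn about y gives the same grasp; the last joint's range is limited). The gripper opens to 85 mm and grips with 20 to 120 N. Pads are 22 mm wide; open, the fingers measure 114 mm over their backs; the gripper's body (76 mm by 85 mm) begins 54 mm behind the grasp point. The pads swing forward as they close: fully open they stand 13 mm farther back than shut.
Start: joints at [-1.269, 0.217, 1.613, -0, 1.311, -0.112], TCP at [0.251, -0.572, 0.304] pointing down, gripper open.
Joint ranges: [-2.75, 2.75], [-0.78, 2.1], [0.31, 2.55], [-1.13, 4.27], [0.13, 2.63], [-2.58, 2.58]. Speed limits (rad/s): [2.79, 2.79, 3.14, 3.14, 3.14, 3.14].

## Interface

Orientations are given as a unit quaternion [w, x, y, z].
In Python, from bench import monitor, viewer, sign_off gives the robot as it stands.
- The arm moves only by the tool jog_arm, never from a script. Its argument "commands" is a list of rows, each a list of 5 numbers: the shift along the tool's x, y, z in m, then the turn about the tool's y in degrees, then the opening, from 0 (shut) to 1 (fully open). In form: [[tx, ty, tz, yaw, fingers], ...]. A call has 1 to 12 rows; each row is the pose to reach, as a shift and turn from the pose commanded when the call began, along the tool's axes at that moment; what a row does not reach only later rows make up. A row lasts 1/12 s, in which the tool goes at most 41.7 mm and 7.16 degrees, less where a joint would pass 70% of its speed; a pose out of reach is approached as far as the arm can. A call with a gripper value outside its range is refused whole. The fingers move at their own pace and stop on an object; the grip force is fixed at half the most. Time passes only in rows, so rows that repeat a pose let the fingers close. It gives the time, the measured TCP pose, the force and the opening at its end, in the units of the state.
- monitor.state(): the state, without advancing time (a new reading comes with each control period).
- viewer.camera(name): name is "scene" or "top" or "wrist"; returns a dict with "color" (420x560x3 uint8, blue, green, red), "fx", "fy", "cx", "cy" (pixels), "camera_from_world" (4x4, takes a point from world to camera coordinates); the wrist camera has in their place "mount" (4x4, takes a point from camera to tool coordinates, whose origin is the TCP and whose axes are the tool frame's). Camera axes: x right, y up, looking along -z (the intrinsics and any distortion apply to the point x, -y, -z); pixel columns grow to the right and rows downward; lengths in m; the calibration is good to about 2 mm. A picture is of the moment at which its call begins: read the wrist's pose just before it. There is no depth.
- sign_off(): hands the job in, once; it reports no verdict.
The state is a dict: "clock": time; "joint_positions": joint angles; "joint_velocities": joint speeds; "joint_efforts": joint torques, N m; "tcp_pos": TCP position; "tcp_rot": TCP orientation; "force": force on the tool from outside, world axes, zero at the start; "wrist_torque": the same for the moment, N m; "gripper_width": finger opening in m.
Only numpy, scipy, OpenCV 4.12 (cv2) and the standard library are available. Lean on these libraries where they do the work, as an engineer would, in place of code of your own. Each camera call takes 0.05 s, during which the arm holds its last target.

## Task

The pan is off this counting scale because it wobbled: one of the four identical round black pads that carry it has come loose and rocks under a light fingertip, while the other three sit firm. Press on the pads with the fingertips to find the one that rocks, push it fully home, flat and level with the others, and finish while still holding it down there so that its adhesive tape can take. The load cell under the pads must never feel more than about 60 N, so press no harder than that; do not pull the pad up, keep off the green button, and leave the pan and everything else on the shelf where it is.

Things in the scene. Friction and masses are not known exactly. Their poses are not given: they have to be found in the camera images.
- scale: counting scale, pan lifted off, fixed. Origin on the shelf under the centre of the pan area; x points away from the clerk's console, y left, z up. Grey housing from x -219 to +115 mm, y -160 to +160 mm, no higher than 80 mm. Over it an aluminium spider, top 92 mm above the shelf: two bars 50 mm wide and 244 mm long along y at x -62 and +62 mm, joined by a hub, with four pads on their ends
- place_near_left (a point): place of a pad, near left seen from the robot, at x = -62, y = +95 mm of the scale. All four pads are flat round black rubber, 44 mm across, 12 mm thick. This point is fixed on the spider, 92 mm above the shelf, at the centre of the pad's underside when home (its top is then 12 mm higher), with the scale's axes. A firm pad does not give. It does not tell whether this pad is the loose one
- place_near_right (a point): place of a pad, near right seen from the robot, at x = -62, y = -95 mm of the scale. All four pads are flat round black rubber, 44 mm across, 12 mm thick. This point is fixed on the spider, 92 mm above the shelf, at the centre of the pad's underside when home (its top is then 12 mm higher), with the scale's axes. A firm pad does not give. It does not tell whether this pad is the loose one
- place_far_left (a point): place of a pad, far left seen from the robot, at x = +62, y = +95 mm of the scale. All four pads are flat round black rubber, 44 mm across, 12 mm thick. This point is fixed on the spider, 92 mm above the shelf, at the centre of the pad's underside when home (its top is then 12 mm higher), with the scale's axes. A firm pad does not give. It does not tell whether this pad is the loose one
- place_far_right (a point): place of a pad, far right seen from the robot, at x = +62, y = -95 mm of the scale. All four pads are flat round black rubber, 44 mm across, 12 mm thick. This point is fixed on the spider, 92 mm above the shelf, at the centre of the pad's underside when home (its top is then 12 mm higher), with the scale's axes. A firm pad does not give. It does not tell whether this pad is the loose one
- pad_loose (a joint): how far the loose pad is pressed down, m: 0 as it stands (level on springy foam tape, top 5 mm above the others), 0.005 home, flat on the spider. Not told: which place it is at. 1 to 2 N on its edge rocks it, up to 0.16 rad; on its middle it sinks 1 mm per 1 N, so about 5 N brings it home, on a hard stop; let go, it springs up again
- zero_button (a joint): travel of the large green push button (38 mm across) at the right of the sloping console, in m: 0 released, 0.005 fully in. Not to be pressed
- pan: the scale's stainless pan, a shallow square-edged tray 228 by 300 by 15 mm, lying on the shelf at the left; origin at the centre of its underside. Bystander
- turnbuckle: a stainless turnbuckle with an eye and a hook, about 200 mm long (x), 30 mm wide, 18 mm high, lying on the shelf at the right; origin on the shelf under its middle. Bystander
- knob: a white nylon drawer knob, 33 mm across, 29 mm tall, standing on its foot beside the scale; origin at the centre of the foot. Bystander
- cup: a blue polypropylene sorting cup, 84 mm across the rim, 75 mm tall, standing empty beside the scale; origin at the centre of its underside. Bystander
- bolt_1: a black-oxide hex lag bolt, 75 mm tall, head 17 mm across, standing on its head on the shelf; origin at the centre of the head's face on the shelf. Bystander
- bolt_2: a black-oxide hex lag bolt, 75 mm tall, head 17 mm across, standing on its head on the shelf; origin at the centre of the head's face on the shelf. Bystander
- bolt_3: a black-oxide hex lag bolt, 75 mm tall, head 17 mm across, standing on its head on the shelf; origin at the centre of the head's face on the shelf. Bystander
- bolt_4: a black-oxide hex lag bolt, 75 mm tall, head 17 mm across, standing on its head on the shelf; origin at the centre of the head's face on the shelf. Bystander

How it is judged:
By the outcome, as a careful person would: the job done as asked, in the order asked, and still so for the second after the job is handed in, while the arm keeps its last pose, push and grip.
It also fails if it takes over 54 s, if anything falls off the work surface, if the arm or the gripper's body presses on something with over 40 N, if the wrist force passes 120 N, or if a joint passes its speed limit or range.

## Working session

There is one attempt and no reset: what is moved stays moved. The work goes in short steps, Python scripts to look and compute and a tool call to move; the robot and the scene stay as the last step left them, time stands still between calls to the robot, and variables do not carry over. Pictures are saved under pics/ and viewed, and the job is handed in when it is done.

Besides the shell and the picture viewer there is one more tool, called after "Emit:" as name(argument=value, ...) on one line, values as JSON. jog_arm: Moves the arm, as the interface text tells. Its arguments: {"type":"object","properties":{"commands":{"type":"array"}},"required":["commands"]}

```bash
mkdir -p pics; ls; python3 - <<'E'
from bench import monitor, viewer
import cv2,json,numpy as np
s=monitor.state(); print(s)
for n in ["scene","top","wrist"]:
    c=viewer.camera(n); cv2.imwrite(f"pics/{n}0.png",c["color"]); np.save(f"{n}0.npy",c,allow_pickle=True)
    print({k:v for k,v in c.items() if k!="color"})
E
```

```text
pics
{'clock': 0.0, 'joint_positions': array([-1.26917790e+00,  2.17785207e-01,  1.61492163e+00, -3.99211788e-06,
        1.31133265e+00, -1.12210677e-01]), 'joint_velocities': array([-0.00082557, -0.00073905,  0.00084997,  0.00026082,  0.0001718 ,
        0.00064906]), 'joint_efforts': array([ 3.70402522e-04, -3.96837294e+01, -3.03854012e+01, -1.52771509e-04,
        9.55354830e-03,  6.42456712e-06]), 'tcp_pos': array([ 0.25114422, -0.57161615,  0.30255535]), 'tcp_rot': array([ 0.59260517, -0.59150504,  0.38728119, -0.38594583]), 'force': array([0.42028166, 0.53237968, 0.12752042]), 'wrist_torque': array([ 0.04385336, -0.02288143,  0.03871918]), 'gripper_width': 0.08583918406079911}
{'fx': 514.8758258164858, 'fy': 514.8758258164858, 'cx': 275.87319724329967, 'cy': 209.6736852946993, 'camera_from_world': array([[ 0.63817528,  0.76978862, -0.01256119, -0.33549602],
       [-0.39784428,  0.34370401,  0.85063945,  0.12471252],
       [ 0.65912991, -0.53785968,  0.5255994 , -1.70886131],
       [ 0.        ,  0.        ,  0.        ,  1.        ]])}
{'fx': 418.79041827789774, 'fy': 418.79041827789774, 'cx': 281.0095530965214, 'cy': 213.24524856613158, 'camera_from_world': array([[ 0.00492011, -0.99997989, -0.00400208, -0.00812464],
       [ 0.98761356,  0.00423153,  0.15684884, -0.53448971],
       [-0.15682875, -0.00472423,  0.98761451, -1.13448746],
       [ 0.        ,  0.        ,  0.        ,  1.        ]])}
{'fx': 315.47176911705156, 'fy': 315.47176911705156, 'cx': 279.5843079167859, 'cy': 207.32966089066707, 'mount': array([[ 9.99999797e-01, -1.32244363e-04, -6.23886169e-04,
        -5.80121942e-04],
       [-5.59403587e-04,  2.87882486e-01, -9.57665579e-01,
        -6.85900404e-02],
       [ 3.06251775e-04,  9.57665733e-01,  2.87882353e-01,
         7.35377941e-02],
       [ 0.00000000e+00,  0.00000000e+00,  0.00000000e+00,
         1.00000000e+00]])}
```

View pics/scene0.png

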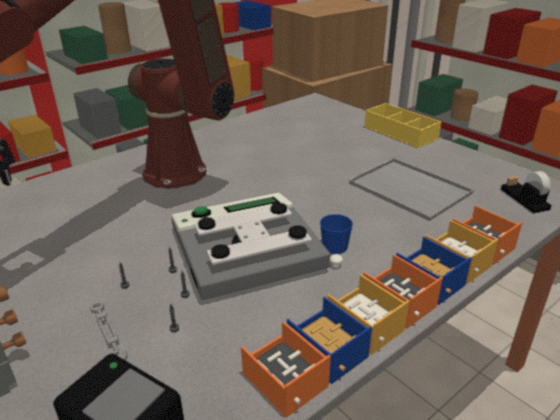

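View pics/top0.png

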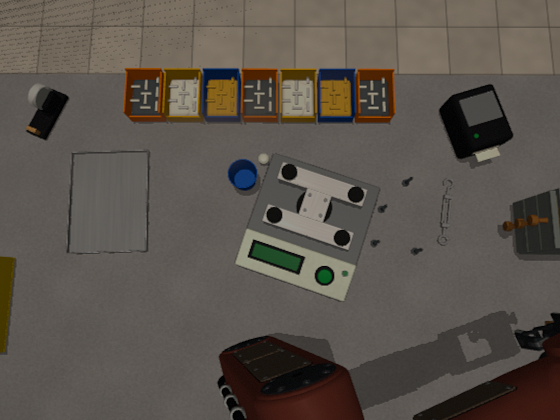

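View pics/wrist0.png

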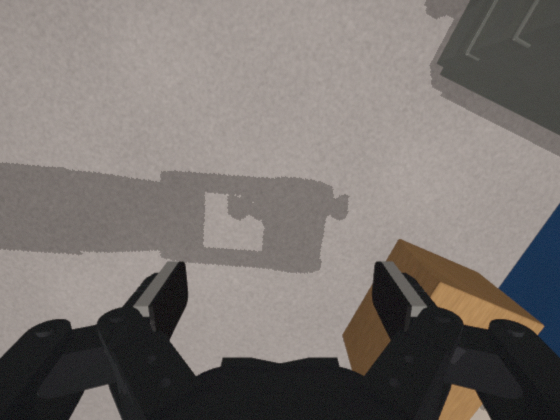

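The top view shows the four pads at about (289,172) far-left, (356,194) far-right, (274,215) near-left and (342,237) near-right. The button is at (324,275). Next I'll measure the pads in both fixed views.

```bash
cat > h.py <<'E'
import numpy as np,cv2
from scipy.spatial.transform import Rotation as R
def rot(q): return R.from_quat([q[1],q[2],q[3],q[0]]).as_matrix()
def ray(c,u,v):
    M=c["camera_from_world"];Rm=M[:3,:3];o=-Rm.T@M[:3,3]
    return o,Rm.T@np.array([(u-c["cx"])/c["fx"],-(v-c["cy"])/c["fy"],-1])
def onz(c,u,v,z):
    o,d=ray(c,u,v);return o+d*(z-o[2])/d[2]
def proj(c,p):
    q=c["camera_from_world"]@np.append(p,1);return np.array([c["cx"]+c["fx"]*q[0]/-q[2],c["cy"]-c["fy"]*q[1]/-q[2]])
E
python3 - <<'E'
from h import *
L={}
for n in ["top","scene"]:
    c=np.load(f"{n}0.npy",allow_pickle=True).item();g=c["color"]
    x0,y0,x1,y1=(240,150,390,300) if n=="top" else (165,190,335,300)
    m=(g.max(2)<45).astype(np.uint8); m2=np.zeros_like(m); m2[y0:y1,x0:x1]=m[y0:y1,x0:x1]
    k,l,st,ce=cv2.connectedComponentsWithStats(m2)
    for i in range(1,k):
        if st[i,4]>30: print(n,st[i],ce[i], onz(c,*ce[i],.104) )
    cv2.imwrite(f"pics/z_{n}.png",cv2.resize(g[y0:y1,x0:x1],None,fx=4.5,fy=4.5,interpolation=cv2.INTER_CUBIC)[:600,:800])
from bench import monitor
print(rot(monitor.state()["tcp_rot"]))
E
```

```text
top [282 164  15  16 183] [288.83060109 171.55191257] [ 0.63888593 -0.02653559  0.104     ]
top [348 187  16  15 186] [355.46774194 194.05913978] [ 0.57757358 -0.20507847  0.104     ]
top [297 192   8  21  74] [299.63513514 201.74324324] [ 0.55602499 -0.05556073  0.104     ]
top [324 201   8  21  69] [328.1884058  211.49275362] [ 0.52996089 -0.13146389  0.104     ]
top [267 207  15  16 187] [273.95187166 214.6631016 ] [0.52080434 0.01278734 0.104     ]
top [334 230  16  16 185] [341.47567568 237.34594595] [ 0.46109594 -0.16557398  0.104     ]
top [248 240  57  34 319] [276.21943574 255.92476489] [0.41151945 0.00602393 0.104     ]
top [315 266  19  19 128] [323.5  274.25] [ 0.36464262 -0.11717897  0.104     ]
scene [272 200  14  14 130] [278.05384615 207.36153846] [0.5274749  0.00744543 0.104     ]
scene [193 211  17   6  49] [201.10204082 214.34693878] [ 0.42737822 -0.15952025  0.104     ]
scene [199 218  15  11 128] [206.2109375 223.34375  ] [ 0.47040642 -0.17240346  0.104     ]
scene [290 226  16  12 159] [297.1509434  231.72955975] [ 0.64158605 -0.02910381  0.104     ]
scene [212 245  17  13 173] [219.8265896  251.19075145] [ 0.58658488 -0.21189645  0.104     ]
[[ 4.02117028e-01 -5.56624725e-04  9.15588109e-01]
 [-9.15586308e-01  1.82996214e-03  4.02117350e-01]
 [-1.89932004e-03 -9.99998171e-01  2.26220960e-04]]
```

```bash
ls pics
```

```text
scene0.png
top0.png
wrist0.png
z_scene.png
z_top.png
```

View pics/z_scene.png

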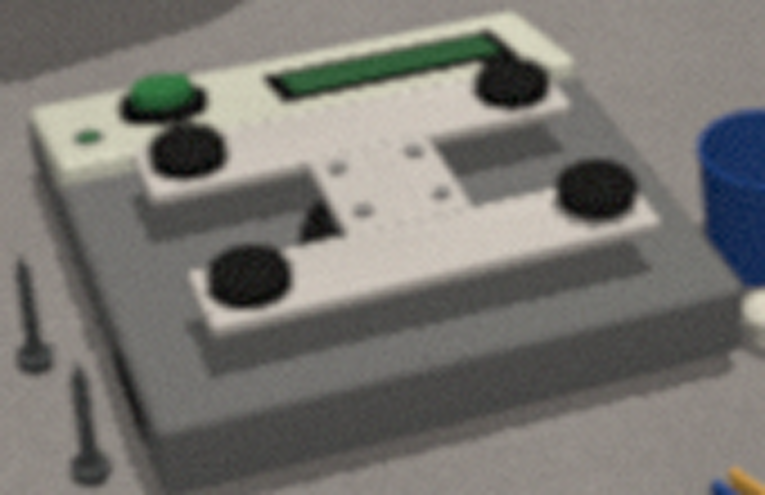

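```bash
python3 - <<'E'
from h import *
P=np.array([[.52080,.01279],[.46110,-.16557],[.63889,-.02654],[.57757,-.20508]])
S=np.array([[-62,95],[-62,-95],[62,95],[62,-95]])/1000.
a=P-P.mean(0); th=np.arctan2((S[:,0]*a[:,1]-S[:,1]*a[:,0]).sum(),(S*a).sum())
c,s=np.cos(th),np.sin(th);Rm=np.array([[c,-s],[s,c]])
F=S@Rm.T+P.mean(0);print(P.mean(0),np.degrees(th));print(F);print((P-F)*1000)
for b in ([-.17,-.09],):print(Rm@b+P.mean(0))
cs=np.load("scene0.npy",allow_pickle=True).item()
for p in F:
    print(proj(cs,[*p,.104]),proj(cs,[*p,.109]))
E
```

```text
[ 0.54959 -0.0961 ] -18.68531613698298
[[ 0.52129304  0.01375573]
 [ 0.4604227  -0.16622983]
 [ 0.6387573  -0.02597017]
 [ 0.57788696 -0.20595573]]
[[-0.49304194 -0.96573342]
 [ 0.67730126  0.65982522]
 [ 0.13269874 -0.56982522]
 [-0.31695806  0.87573342]]
[ 0.35971697 -0.12689338]
[278.39795121 205.56659785] [278.37841128 203.8935612 ]
[206.09690419 220.7488852 ] [205.92552748 219.03220144]
[297.34532462 230.73523826] [297.36512722 228.98071232]
[219.82401668 248.43496219] [219.66914521 246.63479293]
```

Scene-view heights hint that the far-left pad stands high: it sits about 1.7 px above where the others' offsets would put it. I'll move above it with the fingers shut, then check by touch.

Emit:
jog_arm(commands=[[-0.02, 0, 0.033, 0, 0], [-0.04, 0, 0.067, 0, 0], [-0.06, 0, 0.1, 0, 0], [-0.08, 0, 0.134, 0, 0], [-0.1, 0, 0.167, 0, 0], [-0.12, 0, 0.2, 0, 0], [-0.14, 0, 0.234, 0, 0], [-0.16, 0, 0.267, 0, 0], [-0.18, 0, 0.3, 0, 0], [-0.2, 0, 0.334, 0, 0], [-0.22, 0, 0.367, 0, 0], [-0.24, 0, 0.4, 0, 0]])

```text
clock: 1.15
tcp_pos: [0.5217, -0.1898, 0.3037]
tcp_rot: [-0.592, 0.592, -0.387, 0.387]
force: [0.8, -0.3, 0.3]
gripper_width: 0.0001
```

Emit:
jog_arm(commands=[[-0.02, 0, 0.034, 0, 0], [-0.04, 0, 0.067, 0, 0], [-0.06, 0, 0.1, 0, 0], [-0.08, 0.01, 0.134, 0, 0], [-0.1, 0.03, 0.168, 0, 0], [-0.1036, 0.06, 0.1744, 0, 0], [-0.1036, 0.07, 0.1744, 0, 0], [-0.1036, 0.07, 0.1744, 0, 0]])

```text
clock: 1.82
tcp_pos: [0.6362, -0.0258, 0.2287]
tcp_rot: [-0.591, 0.594, -0.389, 0.383]
force: [-1.6, 0.2, -0.8]
gripper_width: 0.0001
```

```bash
cat > look.py <<'E'
import sys
from h import *
from bench import monitor,viewer
def st():
    s=monitor.state();print(s["clock"],s["tcp_pos"].round(4),s["force"].round(2),s["wrist_torque"].round(3));return s
if __name__=="__main__":
    s=st()
    for n in sys.argv[2:]:
        c=viewer.camera(n); cv2.imwrite(f"pics/{n}{sys.argv[1]}.png",c["color"]);c["tcp"]=s["tcp_pos"];c["q"]=s["tcp_rot"]; np.save(f"{n}{sys.argv[1]}.npy",c,allow_pickle=True)
E
python3 look.py 1 wrist scene
```

```text
1.8167 [ 0.6362 -0.0258  0.2287] [-1.57  0.24 -0.83] [-0.023  0.022 -0.012]
```

View pics/wrist1.png

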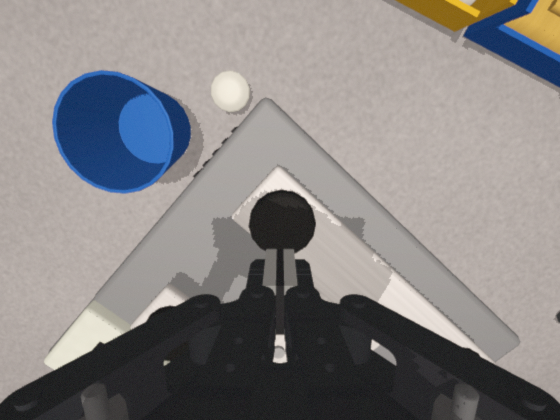

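View pics/scene1.png

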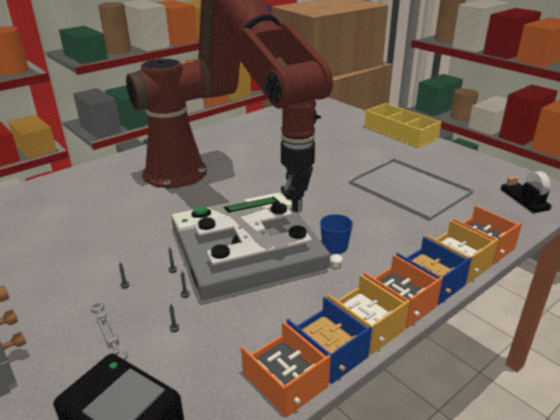

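The wrist view shows the far-left pad at about (282,222), with the shut tips just below it in the image at about (280,260). I'll cast that pixel to a position.

```bash
python3 - <<'E'
from h import *
from look import st
c=np.load("wrist1.npy",allow_pickle=True).item()
s=st(); T=rot(s["tcp_rot"]);print(T.round(3))
g=c["color"];u,v=282,223
Rt=rot(c["q"]);M=c["mount"]
o=Rt@M[:3,3]+c["tcp"];d=Rt@M[:3,:3]@np.array([(u-c["cx"])/c["fx"],-(v-c["cy"])/c["fy"],-1])
for z in(.104,.109):print(o+d*(z-o[2])/d[2])
E
```

```text
1.9167 [ 0.6383 -0.0275  0.2334] [-0.4  -0.57  0.58] [ 0.01  -0.017  0.005]
[[ 0.401 -0.002  0.916]
 [-0.916 -0.     0.401]
 [-0.001 -1.    -0.002]]
[ 0.63981986 -0.02473462  0.104     ]
[ 0.64148483 -0.02397889  0.109     ]
```

Emit:
jog_arm(commands=[[-0.001, 0.02, 0.001, 0, 0], [-0.001, 0.035, 0.001, 0, 0], [-0.001, 0.043, 0.001, 0, 0], [-0.001, 0.046, 0.001, 0, 0], [-0.001, 0.046, 0.001, 0, 0], [-0.001, 0.046, 0.001, 0, 0]])

```text
clock: 2.42
tcp_pos: [0.6402, -0.0261, 0.1894]
tcp_rot: [0.592, -0.592, 0.386, -0.388]
force: [0.1, 1.0, -0.0]
gripper_width: -0.0003
```

Emit:
jog_arm(commands=[[0, 0.001, 0, 0, 0], [0, 0.002, 0, 0, 0], [0, 0.003, 0, 0, 0], [0, 0.003, 0, 0, 0], [0, 0.003, 0, 0, 0]])

```text
clock: 2.83
tcp_pos: [0.6396, -0.0253, 0.185]
tcp_rot: [0.592, -0.592, 0.387, -0.387]
force: [0.0, -1.2, 0.3]
gripper_width: 0.0
```

Emit:
jog_arm(commands=[[0, 0.001, 0, 0, 0], [0, 0.002, 0, 0, 0], [0, 0.002, 0, 0, 0], [0, 0.002, 0, 0, 0]])

```text
clock: 3.17
tcp_pos: [0.6395, -0.0253, 0.1827]
tcp_rot: [-0.592, 0.592, -0.387, 0.386]
force: [-0.2, 0.0, -0.0]
gripper_width: 0.0002
```

Emit:
jog_arm(commands=[[0, 0.001, 0, 0, 0], [0, 0.001, 0, 0, 0], [0, 0.001, 0, 0, 0]])

```text
clock: 3.42
tcp_pos: [0.6396, -0.0254, 0.1818]
tcp_rot: [-0.592, 0.592, -0.387, 0.387]
force: [-0.3, -0.1, 0.7]
gripper_width: -0.0001
```

Emit:
jog_arm(commands=[[0, 0.001, 0, 0, 0], [0, 0.001, 0, 0, 0], [0, 0.001, 0, 0, 0]])

```text
clock: 3.67
tcp_pos: [0.6397, -0.0254, 0.1811]
tcp_rot: [0.592, -0.592, 0.387, -0.387]
force: [-0.2, -0.1, 0.6]
gripper_width: -0.0002
```

Emit:
jog_arm(commands=[[0, 0.001, 0, 0, 0], [0, 0.001, 0, 0, 0], [0, 0.001, 0, 0, 0]])

```text
clock: 3.92
tcp_pos: [0.6397, -0.0254, 0.1801]
tcp_rot: [0.592, -0.592, 0.387, -0.387]
force: [-0.2, 0.1, 2.0]
gripper_width: -0.0001
```

Emit:
jog_arm(commands=[[0, 0.001, 0, 0, 0], [0, 0.001, 0, 0, 0], [0, 0.001, 0, 0, 0]])

```text
clock: 4.17
tcp_pos: [0.6397, -0.0254, 0.1791]
tcp_rot: [0.592, -0.592, 0.387, -0.387]
force: [-1.3, -1.2, 3.0]
gripper_width: 0.0002
```

The force rises by about 1 N per mm, so this pad is on springy foam. I'll keep going to the hard stop.

Emit:
jog_arm(commands=[[0, 0.001, 0, 0, 0], [0, 0.001, 0, 0, 0], [0, 0.001, 0, 0, 0]])

```text
clock: 4.42
tcp_pos: [0.6397, -0.0254, 0.1782]
tcp_rot: [0.592, -0.592, 0.387, -0.387]
force: [-0.5, 0.2, 3.4]
gripper_width: -0.0001
```

Emit:
jog_arm(commands=[[0, 0.001, 0, 0, 0], [0, 0.001, 0, 0, 0], [0, 0.001, 0, 0, 0]])

```text
clock: 4.67
tcp_pos: [0.6398, -0.0254, 0.1772]
tcp_rot: [0.592, -0.592, 0.387, -0.387]
force: [-1.2, 0.0, 4.4]
gripper_width: 0.0003
```

Emit:
jog_arm(commands=[[0, 0.0005, 0, 0, 0], [0, 0.0005, 0, 0, 0], [0, 0.0005, 0, 0, 0]])

```text
clock: 4.92
tcp_pos: [0.6398, -0.0254, 0.1767]
tcp_rot: [0.592, -0.592, 0.387, -0.387]
force: [-1.3, 0.2, 5.7]
gripper_width: -0.0
```

Emit:
jog_arm(commands=[[0, 0.0005, 0, 0, 0], [0, 0.0005, 0, 0, 0], [0, 0.0005, 0, 0, 0]])

```text
clock: 5.17
tcp_pos: [0.6398, -0.0254, 0.1766]
tcp_rot: [0.592, -0.592, 0.386, -0.387]
force: [-1.8, 0.3, 6.7]
gripper_width: -0.0003
```

Emit:
jog_arm(commands=[[0, 0.0005, 0, 0, 0], [0, 0.0005, 0, 0, 0], [0, 0.0005, 0, 0, 0]])

```text
clock: 5.42
tcp_pos: [0.6398, -0.0254, 0.1765]
tcp_rot: [0.592, -0.592, 0.387, -0.387]
force: [-2.5, 0.5, 7.4]
gripper_width: 0.0001
```

Emit:
jog_arm(commands=[[0, 0.0005, 0, 0, 0], [0, 0.0005, 0, 0, 0], [0, 0.0005, 0, 0, 0]])

```text
clock: 5.67
tcp_pos: [0.6398, -0.0254, 0.1765]
tcp_rot: [0.592, -0.592, 0.387, -0.387]
force: [-4.0, 1.2, 10.2]
gripper_width: 0.0001
```

Emit:
jog_arm(commands=[[0, 0.0005, 0, 0, 0], [0, 0.0005, 0, 0, 0], [0, 0.0005, 0, 0, 0], [0, 0.0005, 0, 0, 0]])

```text
clock: 6.0
tcp_pos: [0.6399, -0.0254, 0.1764]
tcp_rot: [-0.592, 0.592, -0.387, 0.387]
force: [-4.3, -0.2, 11.0]
gripper_width: -0.0001
```

The pad is on its hard stop: the height is steady at 0.1765 while the force rises. I'll firm up the hold and relieve the small sideways force.

Emit:
jog_arm(commands=[[-0.0003, 0.0005, -0.0007, 0, 0], [-0.0003, 0.001, -0.0007, 0, 0], [-0.0003, 0.001, -0.0007, 0, 0], [-0.0003, 0.001, -0.0007, 0, 0], [-0.0003, 0.001, -0.0007, 0, 0]])

```text
clock: 6.42
tcp_pos: [0.6397, -0.0254, 0.1763]
tcp_rot: [0.592, -0.592, 0.386, -0.387]
force: [-3.6, 0.7, 13.2]
gripper_width: -0.0002
```

Emit:
jog_arm(commands=[[0, 0.0005, -0.0003, 0, 0], [0, 0.0005, -0.0003, 0, 0], [0, 0.0005, -0.0003, 0, 0], [0, 0.0005, -0.0003, 0, 0]])

```text
clock: 6.75
tcp_pos: [0.6397, -0.0254, 0.1763]
tcp_rot: [0.593, -0.592, 0.386, -0.387]
force: [-4.4, 1.4, 15.2]
gripper_width: -0.0001
```

```bash
python3 look.py 2 wrist scene; python3 look.py 3 top
```

```text
6.75 [ 0.6397 -0.0254  0.1763] [-4.42  1.35 15.17] [0.197 0.799 0.046]
6.85 [ 0.6397 -0.0254  0.1763] [-4.14  1.14 15.56] [ 0.173  0.849 -0.001]
```

View pics/wrist2.png

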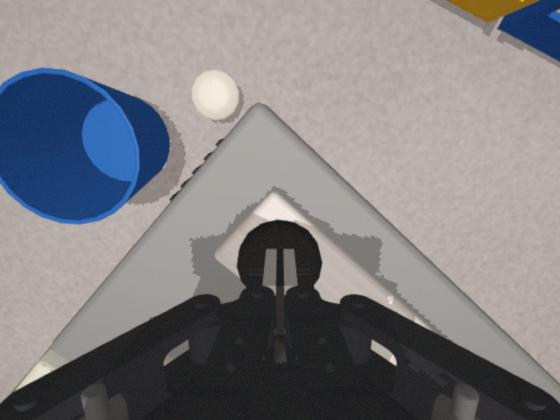

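View pics/scene2.png

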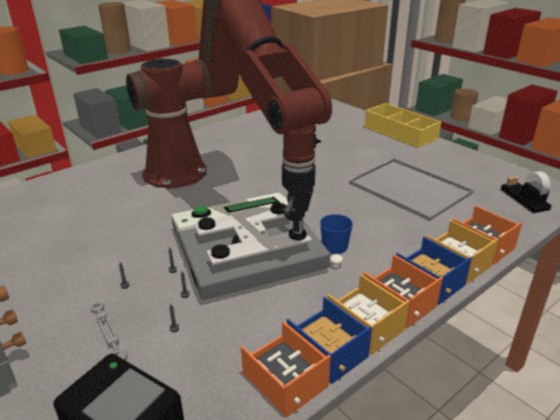

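The wrist view shows the tips on the pad, with the pad's top edge at row 220 and the tip fronts at about row 249. The scene view shows everything else unmoved. Next I'll check the centring and tilt more closely.

```bash
python3 - <<'E'
from h import *
c=np.load("wrist2.npy",allow_pickle=True).item()
T=rot(c["q"]);M=c["mount"];print(T.round(4), c["tcp"])
def pw(p):
    q=np.linalg.inv(M)@np.append(T.T@(p-c["tcp"]),1);return np.array([c["cx"]+c["fx"]*q[0]/-q[2],c["cy"]-c["fy"]*q[1]/-q[2]])
ctr=c["tcp"]+T[:,1]*.073
for h,d in((.104,0),):
  for off in(-.004,0,.004,.008):
    k=ctr+T[:,2]*off; k[2]=h
    print(off,"center",pw(k).round(1),"front",pw(k+T[:,2]*.022).round(1),"L/R",pw(k-T[:,0]*.022).round(1),pw(k+T[:,0]*.022).round(1))
print("tip fronts", pw(ctr+T[:,2]*.011),pw(ctr))
g=c["color"]; z=cv2.resize(g[200:330,200:360],None,fx=4.6,fy=4.6,interpolation=cv2.INTER_CUBIC)
z=cv2.convertScaleAbs(z,alpha=2,beta=30)
cv2.imwrite("pics/wz2.png",z)
t=cv2.imread("pics/scene2.png")[185:255,190:330]
cv2.imwrite("pics/sz2.png",cv2.resize(t,None,fx=5.5,fy=5.5,interpolation=cv2.INTER_CUBIC))
E
```

```text
[[ 0.4022  0.0025  0.9155]
 [-0.9156 -0.      0.4022]
 [ 0.001  -1.      0.0022]] [ 0.63967932 -0.02544134  0.17629155]
-0.004 center [280.6 274.9] front [280.6 233.7] L/R [236.4 274.9] [324.7 274.9]
0 center [280.6 267.7] front [280.6 225.9] L/R [236.1 267.7] [325.  267.7]
0.004 center [280.6 260.3] front [280.6 217.9] L/R [235.8 260.3] [325.4 260.3]
0.008 center [280.6 252.9] front [280.6 209.7] L/R [235.5 252.9] [325.7 252.9]
tip fronts [280.5826576  246.61240239] [280.55562015 267.01780722]
```

View pics/wz2.png

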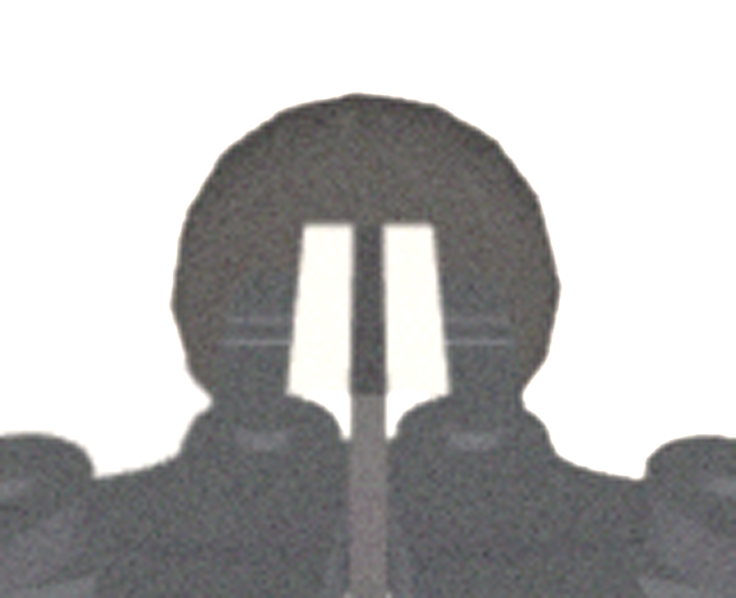

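View pics/sz2.png

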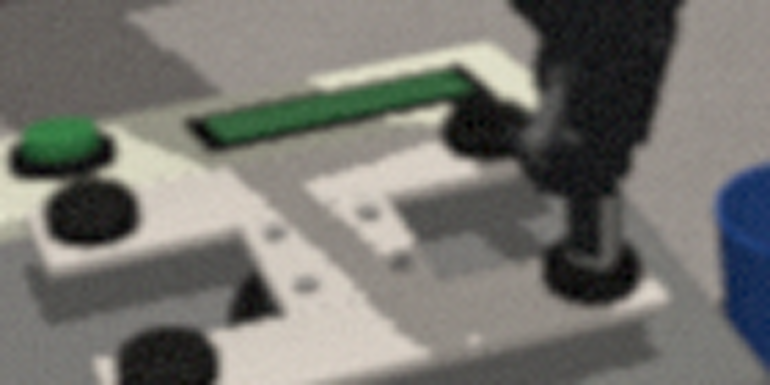

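The contact is within about 2 to 3 mm of the pad's centre, inside the tips' flat footprint. I'll firm it up slightly and take out the side load.

Emit:
jog_arm(commands=[[-0.0003, 0.0005, -0.0007, 0, 0], [-0.0006, 0.001, -0.0014, 0, 0], [-0.0006, 0.0015, -0.0014, 0, 0], [-0.0006, 0.0015, -0.0014, 0, 0], [-0.0006, 0.0015, -0.0014, 0, 0], [-0.0006, 0.0015, -0.0014, 0, 0]])

```text
clock: 7.4
tcp_pos: [0.6394, -0.0254, 0.1762]
tcp_rot: [0.593, -0.591, 0.385, -0.388]
force: [-4.1, 2.1, 17.6]
gripper_width: -0.0
```

Emit:
jog_arm(commands=[[0, 0, 0, 0, 0], [0, 0, 0, 0, 0], [0, 0, 0, 0, 0], [0, 0, 0, 0, 0], [0, 0, 0, 0, 0], [0, 0, 0, 0, 0], [0, 0, 0, 0, 0], [0, 0, 0, 0, 0], [0, 0, 0, 0, 0], [0, 0, 0, 0, 0], [0, 0, 0, 0, 0], [0, 0, 0, 0, 0]])

```text
clock: 8.4
tcp_pos: [0.6394, -0.0254, 0.1762]
tcp_rot: [0.593, -0.591, 0.385, -0.388]
force: [-3.9, 1.2, 17.1]
gripper_width: -0.0005
```

```bash
python3 look.py 4 wrist top; python3 -c "
import numpy as np,cv2
for n in('wrist2','wrist4'):
    g=cv2.imread(f'pics/{n}.png');cv2.imwrite(f'pics/{n}z.png',cv2.convertScaleAbs(cv2.resize(g[200:330,200:360],None,fx=4,fy=4),alpha=2,beta=30))
"
```

```text
8.4 [ 0.6394 -0.0254  0.1762] [-3.9   1.15 17.08] [0.264 0.667 0.048]
```

View pics/wrist4z.png

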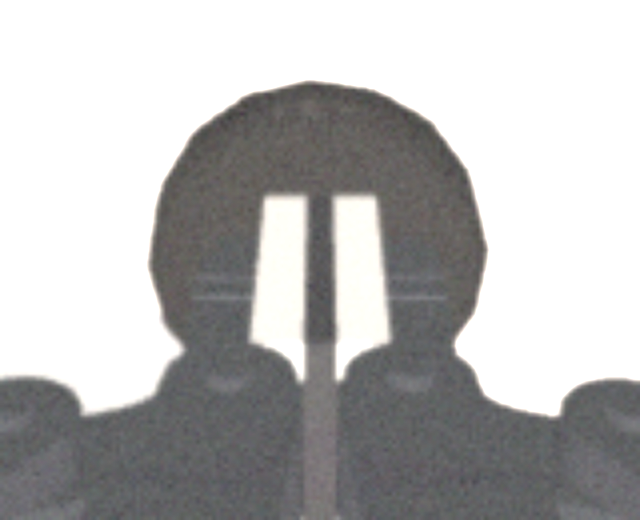

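View pics/top4.png

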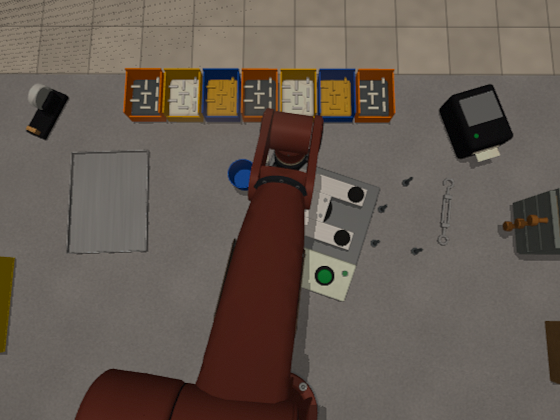

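The pad's side wall accounts for most of the wrist view's apparent offset. Allowing for that, the tips are about 1 mm from its centre, which agrees with the top view. The hold is steady at 17 N on the stop, the bystanders haven't moved and the button is untouched, so I'm handing in.

```bash
python3 -c "
from bench import sign_off
print(sign_off())"
```

```text
the job is handed in; nothing more can be done
None
```

The loose pad is the far-left one. I pushed it fully home and handed the job in at about 8.5 s with the shut fingertips still holding it down at about 17 N.

- **Finding it:** In the first scene view this pad looked slightly higher than the others. Under a light press it gave about 1 N per mm over roughly 5 mm, then met a hard stop. I tested by pressing on its middle, not by rocking its edge. I did not press the other three pads, because this one's give matched the foam tape described.
- **Holding it:** For the last second the height stayed at 0.1762 m and the load stayed at about 17 N, with about 4 N sideways. The highest reading was 17.6 N, well under the 60 N limit.
- **Centring:** The tips are about 1 mm from the pad's centre. The wrist view first suggested about 2.6 mm, which came down to about 1 mm once I allowed for the pad's visible side wall.
- **Surroundings:** The last top view shows the button untouched and the items in view unmoved. The arm hid the knob in that view, but it had not moved in the scene view shortly before.
- **Small disagreement:** The tips stopped about 0.8 mm lower than the nominal home height. I put that down to calibration and contact give, because it fits within those limits. I had no direct way to check the pad's tilt.

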